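# Hang the dipping basket to drain by its snap hook

## Robot

A 6-joint arm with a two-finger parallel gripper is mounted at the origin on a cart in front of the work surface, level with it; the furniture and walls round the work are solid. World frame = base frame: x ahead of the robot, y to its left, z up, the work surface at z = 0. Lengths are in m, angles in rad, forces in N, time in s.
With the tool pointing down it reaches from about 0.3 to 0.825 m from the base axis. Payload 5.4 kg.
Tool frame: the origin (TCP) lies between the finger pads, 19 mm behind the fingertips; this is the grasp point; z points along the fingers, y is the line along which they close (so a half turn about z gives the same grasp; the last joint's range is limited). The gripper opens to 92 mm and grips with 3 to 60 N. Pads are 20 mm wide; open, the fingers measure 128 mm over their backs; the gripper's body (75 mm by 189 mm) begins 69 mm behind the grasp point.
Start: joints at [-1.505, 0.158, 1.597, -0, 1.386, -0.21], TCP at [0.157, -0.553, 0.233] pointing down, gripper open.
Joint ranges: [-2.91, 2.91], [-0.94, 2.29], [0.18, 2.7], [-1.29, 4.43], [0.17, 2.64], [-3, 3]. Speed limits (rad/s): [2.57, 2.57, 3.14, 3.14, 3.14, 3.14].

## Interface

Orientations are given as a rotation vector (axis times angle).
In Python, from workcell import * gives the robot as it stands. Calls block until the motion is done:
- goto(position, orientation): joint-space move of the TCP to a pose.
- line_to(position, rot=None, max_speed=0.15): straight line of the TCP; rot=None keeps the orientation; max_speed is the mean speed in m/s.
- set_joints(angles): joint-space move.
- set_gripper(opening, newtons=None): opening from 0.0 (shut) to 1.0 (fully open); newtons is the grip in N (None keeps the last); returns when the fingers have stopped.
- hold(seconds).
- inverse_kinematics(position, orientation): joint angles nearest the present ones, or None.
- read_camera(name): name is "side" or "top"; returns a dict with "pixels" (384x512x3 uint8, blue, green, red), "fx", "fy", "cx", "cy" (pixels), "R" (3x3) and "t" (3): a world point X has camera coordinates R X + t. Camera axes: x right, y down, z forward; pixel columns grow to the right and rows downward; lengths in m; the calibration is good to about 2 mm. A picture is of the moment at which its call begins. There is no depth.
A pose or a line that the arm cannot do raises MotionError and nothing moves.
- job_done(): hands the job in; it is judged then, once.
Trained networks look in a picture, given as the dict that the camera call returned (one of the last four; its "shot" number tells which), for a name from the list of things; names that differ only in an ending like _2 or _b are one class to them, and where a whole thing is asked for, a point or a joint stands for the part that bears it (a point fixed in the world has none). Each returns a list of dicts, best first, with "p" (0 to 1); they miss things now and then, are a little off and sometimes report something else, mostly with a low value. They report only what shows in the picture. A call takes as long as a camera call.
- cut_out(query, picture): "region" (384x512 bool, what is visible of it).
- place_of(query, picture): "location" ([x, y, z] in m, in the coordinates of the camera as it stood for that picture, good to about 4 mm: a listed point, or the origin of a listed thing).
Readings, each from a call of its own:
- current_clock(): time.
- current_joints(): joint angles.
- current_joint_vel(): joint speeds.
- current_effort(): joint torques, N m.
- current_ee_pos(): TCP position.
- current_tool_rot(): TCP orientation.
- current_contact_force(): force on the tool from outside, world axes, zero at the start.
- current_ft_torque(): the same for the moment, N m.
- current_opening(): opening from 0.0 (shut) to 1.0 (fully open).
- current_grip_force(): force on a finger pad.
Only numpy, scipy, OpenCV 4.12 (cv2) and the standard library are available. Lean on these libraries where they do the work, as an engineer would, in place of code of your own. Each camera call takes 0.05 s, during which the arm holds its last target. There are 200 camera calls.

## Task

Hang the little wire basket of rinsed vials up to drain: take it by its blue grip, carry it upright to the retort stand and press its snap hook straight down over the front of the steel ring until the bar is fully home in the hook and the sprung brass gate has flicked shut beneath it. Then, still holding it, tug it lightly upward until the shut gate catches under the bar (a real pull of at least 5 N, so that you know it is locked), let it back down and leave it hanging freely and still over the dish. The ring is only clamped to its rod and slips if it is loaded hard, so keep every push, knock and pull on it under 20 N, and do not shift the bottles and jars around.

Things in the scene. Friction and masses are not known exactly. Their poses are not given: they have to be found in the camera images.
- basket: Loose steel wire basket of glass vials, 58 mm across, 50 mm high, about 0.2 kg; 173 mm tall with hook and grip. Origin: centre of its underside, z up. A wire bail rises to 63 mm; from it a round upright spine (8 mm thick, axis at x = -10 mm) rises to a hook like an upside-down U in the x-z plane: nose on the +x side, mouth downward. Starts upright on the table.
- grip (a point): Middle of the blue plastic grip on top of the hook: on the basket's z axis, 156 mm above its underside, axes as the basket's. The grip is 32 mm (x) by 12 mm (y) by 34 mm (z); take it from above across its 12 mm, the fingers closing along y, TCP at or just above this point.
- hook_seat (a point): Where the centre of the ring's bar sits when fully home in the hook: on the basket's z axis, 125 mm above its underside, axes as the basket's. The throat is 12 mm wide (x = -6 to +6 mm from here), round at the top, for the 8 mm bar. Hanging here, the basket's weight keeps it upright.
- mouth (a point): Point below the hook's mouth, 42 mm under hook_seat on the basket's z axis. The nose (8 mm thick, axis at x = +10 mm) ends in a round tip 20 mm above this point; the bail is 20 mm below it; the +x side is open. The bar comes in here from +x until it touches the spine (bar's centre then 2 mm to -x of this point); from there the hook goes straight down over it.
- gate (a joint): Sprung brass gate across the hook's mouth, 16 mm long, pivoted on the spine 22 mm below hook_seat. 0 rad shut (stop), swings inward and up to 1.3 rad. The entering bar meets it about 25 mm below the seat; pressing past it takes some 4 to 9 N. It flicks shut under the bar only in the last 4 mm; the push drops, then rises steeply at home. Shut, it leaves the bar 12 mm of play below the seat.
- stand: Fixed retort stand. Origin: centre of the underside of its grey foot (200 x 130 x 12 mm); 12 mm rod at x = +70 mm, 257 mm high. A level ring of 8 mm round steel bar, 80 mm across on the bar's axis, points to -x. The middle of its front bar is at y = 0, x = -55 mm give or take 12, height 185 mm give or take 5: boss and stem are clamped by hand, each time differently.
- dish (a point): Centre of the white drip dish on the stand's foot, at x = -55 mm, y = 0, 16 mm above the table, axes as the stand's (dish 84 mm across, rim 32 mm up). The front of the ring is above it, its bar running along y. Hook it with the basket's x along this x axis: nose down inside the ring, spine outside.
- amber_bottle: Bystander, leave it where it stands: amber bottle with white cap, 66 mm across, 155 mm tall; origin at the centre of its underside.
- reagent_jar: Bystander, leave it where it stands: brown reagent jar with black stopper, 71 mm across, 127 mm tall; origin at the centre of its underside.
- dropper_a: Bystander, leave it where it stands: dropper bottle with black teat, amber, 30 mm across, 92 mm tall; origin at the centre of its underside.
- dropper_b: Bystander, leave it where it stands: dropper bottle with black teat, amber, 30 mm across, 92 mm tall; origin at the centre of its underside.
- nasal_spray_16: Bystander, leave it where it stands: spray bottle, white pump, green label, on the brown tray, 30 mm across, 118 mm tall; origin at the centre of its underside.
- nasal_spray_17: Bystander, leave it where it stands: spray bottle, white pump, green label, on the brown tray, 30 mm across, 118 mm tall; origin at the centre of its underside.

How it is judged:
By the outcome, as a careful person would: the job done as asked, in the order asked, and still so for the second after the job is handed in, with the robot touching nothing.
It also fails if it takes over 70 s, if anything falls off the work surface, if the arm or the gripper's body presses on something with over 40 N, if the wrist force passes 120 N, or if a joint passes its speed limit or range.

## Working session

There is one attempt and no reset: what is moved stays moved. The work goes in short steps, each a Python script; the robot and the scene stay as the last script left them, time stands still between calls to the robot, and variables do not carry over. Pictures are saved under pics/ and viewed, at most 10 in all, crops included, and the job is handed in when it is done.

```bash
ls; mkdir -p pics; python3 - <<'E'
from workcell import *
import cv2,numpy as np
for c in("side","top"):
    P=read_camera(c); cv2.imwrite(f"pics/{c}0.png",P["pixels"])
    R=np.array(P["R"]);t=np.array(P["t"])
    print(c,P["fx"],P["cx"],P["cy"],"cam at",(-R.T@t).round(3), R.round(2).tolist())
    for q in("basket","grip","hook_seat","mouth","stand","dish","amber_bottle","reagent_jar","dropper_a","nasal_spray_16"):
        for d in place_of(q,P)[:2]:
            X=np.array(d["location"]); uv=X[:2]/X[2]*[P["fx"],P["fy"]]+[P["cx"],P["cy"]]
            print(q,round(d["p"],2),(R.T@(X-t)).round(4),uv.round())
print(current_clock())
E
```

```text
pics
workcell.py
side 423.4314900365814 251.03924436134153 195.20147141737476 cam at [0.108 0.948 0.574] [[-0.91, -0.42, 0.01], [-0.18, 0.36, -0.91], [0.38, -0.83, -0.41]]
basket 0.67 [0.3872 0.259  0.    ] [265. 299.]
grip 0.68 [0.3896 0.2608 0.158 ] [266. 235.]
grip 0.37 [ 0.7011 -0.3337  0.0012] [250. 181.]
hook_seat 0.74 [0.3895 0.2647 0.1221] [265. 251.]
hook_seat 0.34 [ 0.6162 -0.3165  0.0014] [270. 187.]
mouth 0.59 [0.3866 0.2608 0.0838] [266. 266.]
stand 0.96 [ 0.5243 -0.0742 -0.0013] [267. 222.]
dish 0.72 [ 0.4694 -0.0766  0.0177] [285. 219.]
amber_bottle 0.86 [ 0.6167 -0.3146 -0.    ] [269. 187.]
reagent_jar 0.96 [ 0.7024 -0.3327  0.0033] [249. 181.]
dropper_a 0.7 [ 0.4352 -0.3266 -0.0008] [321. 196.]
dropper_a 0.43 [ 0.4991 -0.3375 -0.0051] [304. 192.]
nasal_spray_16 0.65 [0.5425 0.2648 0.0043] [202. 280.]
nasal_spray_16 0.62 [0.5874 0.2591 0.0036] [186. 274.]
top 484.88553372411485 250.61598191556988 193.04926735367752 cam at [0.352 0.002 1.332] [[0.03, -1.0, 0.02], [-0.99, -0.03, -0.16], [0.17, -0.01, -0.99]]
basket 0.95 [ 0.3924  0.2585 -0.0012] [148. 256.]
grip 0.97 [0.3881 0.2657 0.1551] [132. 256.]
hook_seat 0.81 [0.3946 0.2601 0.1253] [137. 253.]
mouth 0.97 [0.3913 0.2583 0.084 ] [141. 255.]
stand 0.57 [ 0.5283 -0.0776 -0.001 ] [272. 210.]
dish 0.75 [ 0.4708 -0.0789  0.0158] [273. 231.]
dish 0.7 [0.3854 0.2598 0.0811] [141. 258.]
amber_bottle 0.95 [ 0.6182 -0.3198 -0.0026] [359. 181.]
reagent_jar 0.8 [ 0.7044 -0.3381 -0.0016] [365. 152.]
reagent_jar 0.7 [ 0.4722 -0.0802  0.0166] [273. 230.]
dropper_a 0.6 [ 0.5023 -0.334  -0.0044] [364. 223.]
dropper_a 0.46 [ 4.363e-01 -3.270e-01 -3.000e-04] [362. 246.]
nasal_spray_16 0.75 [5.492e-01 2.622e-01 5.000e-04] [150. 199.]
nasal_spray_16 0.63 [0.3904 0.2629 0.1573] [133. 255.]
1.1
```

```bash
python3 - <<'E'
import cv2,numpy as np
s=cv2.imread("pics/side0.png");t=cv2.imread("pics/top0.png")
cv2.imwrite("pics/a.png",np.hstack([cv2.resize(s[100:340,150:350],(400,480),interpolation=2),cv2.resize(t[130:330,100:300],(400,480),interpolation=2)[:, :]]))
b=lambda im,x,y,w,h:cv2.resize(im[y:y+h,x:x+w],(400,600),interpolation=2)
cv2.imwrite("pics/b.png",np.hstack([b(t,110,225,60,90),b(t,240,150,80,120)]))
E
```

```text
(no output)
```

View pics/a.png

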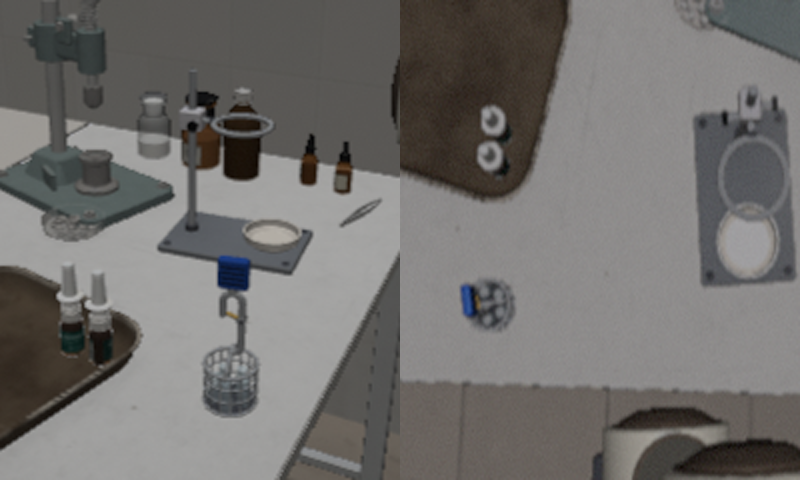

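View pics/b.png

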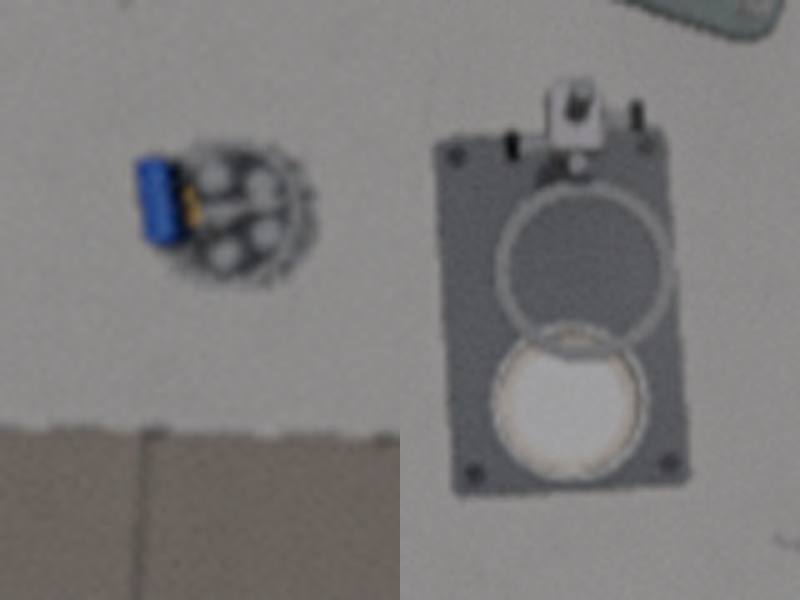

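The crops show the basket upright at about (145,256) in the top view. Its spine is on the robot's side (−x) and the nose is on +x. The ring is at top (277,204), overlapping the dish at (275,231), and the stand is turned a few degrees. Next I'll measure the ring and both yaws.

```bash
cat > h.py <<'E'
from workcell import *
import cv2,numpy as np
from scipy.optimize import minimize
def proj(P,X):
    c=np.asarray(X)@np.array(P["R"]).T+np.array(P["t"]); return c[...,:2]/c[...,2:]*[P["fx"],P["fy"]]+[P["cx"],P["cy"]]
def unproj(P,uv,z):
    uv=np.asarray(uv,float); R=np.array(P["R"]); o=-R.T@np.array(P["t"])
    d=np.c_[(uv-[P["cx"],P["cy"]])/[P["fx"],P["fy"]],np.ones(len(uv))]@R
    return o+d*((z-o[2])/d[:,2])[:,None]
def world(P,d): return np.array(P["R"]).T@(np.array(d["location"])-np.array(P["t"]))
def blue(P):
    h=cv2.cvtColor(P["pixels"],cv2.COLOR_BGR2HSV); m=cv2.inRange(h,(105,120,40),(130,255,255))
    n,l,s,_=cv2.connectedComponentsWithStats(m); k=1+np.argmax(s[1:,4]); return np.argwhere(l==k)[:,::-1]
E
python3 - <<'E'
from h import *
T=read_camera("top");S=read_camera("side")
W=unproj(T,np.array([[57,157],[245,145],[75,472],[270,462]])/5+[240,150],.012)
print(W.round(4).tolist(),"centre",W.mean(0).round(4))
v=W[0]-W[2]+W[1]-W[3]; yaw=np.arctan2(v[1],v[0]); w=W[0]-W[1]+W[2]-W[3]; print("stand yaw",yaw,np.arctan2(-w[0],w[1]))
a=np.linspace(0,2*np.pi,180,endpoint=False); a1=a[np.abs(np.cos(a)+0)<2]
def samp(P,g,x,y,z,r):
    uv=proj(P,np.c_[x+r*np.cos(a),y+r*np.sin(a),z+0*a]).astype(np.float32)
    return cv2.remap(g,uv[:,0].reshape(1,-1),uv[:,1].reshape(1,-1),1)[0]
G={k:cv2.cvtColor(P["pixels"],6).astype(np.float32) for k,P in(("T",T),("S",S))}
def sc(p,cams="TS"):
    x,y,z=p;s=0
    for k in cams:
        P={"T":T,"S":S}[k]
        m,i,o=(samp(P,G[k],x,y,z,r) for r in(.04,.031,.049)); s+=np.mean(np.clip(np.minimum(m-i,m-o),-10,25))
    return -s
c0=W.mean(0)[:2]
best=min(((sc((c0[0]+dx,c0[1]+dy,z)),c0[0]+dx,c0[1]+dy,z) for dx in np.arange(-.03,.031,.003) for dy in np.arange(-.015,.016,.003) for z in np.arange(.178,.193,.003)))
print(best); r=minimize(sc,best[1:],method="Nelder-Mead",options=dict(initial_simplex=[np.array(best[1:])+d for d in ([0,0,0],[.003,0,0],[0,.003,0],[0,0,.003])]));print(r.x.round(4),r.fun)
for z in(.18,.185,.19):
    for k in "TS": q=minimize(lambda p:sc((*p,z),k),r.x[:2],method="Nelder-Mead",options=dict(initial_simplex=[r.x[:2]+d for d in([0,0],[.003,0],[0,.003])]));print(z,k,q.x.round(4),round(q.fun,2))
b=blue(T); X=unproj(T,b,.171)[:,:2].astype(np.float32); print(len(b),cv2.minAreaRect(X*1000)); cc=X-X.mean(0); e=np.linalg.svd(cc,full_matrices=False)[2][0]; print("grip",X.mean(0),"yaw",np.arctan(e[1]/e[0]))
im=np.zeros((600,800,3),np.uint8)
for j,(k,P,off) in enumerate((("T",T,(235,150)),("S",S,(225,125)))):
    big=cv2.resize(P["pixels"],None,fx=5,fy=5,interpolation=2)
    for u in (proj(P,np.c_[r.x[0]+.04*np.cos(a),r.x[1]+.04*np.sin(a),r.x[2]+0*a])*5+2)[::6]: cv2.circle(big,tuple(int(q) for q in u),1,(0,0,255),-1)
    im[:,j*400:j*400+400]=big[off[1]*5:off[1]*5+600,off[0]*5:off[0]*5+400]
cv2.imwrite("pics/c.png",im)
E
```

```text
[[0.6057, -0.0169, 0.012], [0.6158, -0.121, 0.012], [0.4322, -0.0315, 0.012], [0.4407, -0.1374, 0.012]] centre [ 0.5236 -0.0767  0.012 ]
stand yaw 0.08863180887143407 0.08866816183590329
(np.float32(-29.549955), np.float64(0.5206096447935663), np.float64(-0.07669609682301434), np.float64(0.184))
[ 0.5193 -0.0756  0.1853] -33.34889221191406
0.18 T [ 0.5215 -0.0752] -11.02
0.18 S [ 0.524  -0.0898] -22.85
0.185 T [ 0.5205 -0.075 ] -10.85
0.185 S [ 0.5191 -0.077 ] -23.08
0.19 T [ 0.5198 -0.0746] -10.68
0.19 S [ 0.514  -0.0634] -22.87
118 ((1028.0009765625, 435.8026428222656), (19.580162048339844, 56.43564987182617), 2.264113664627075)
grip [1.0301452  0.43595862] yaw -1.5412781
```

View pics/c.png

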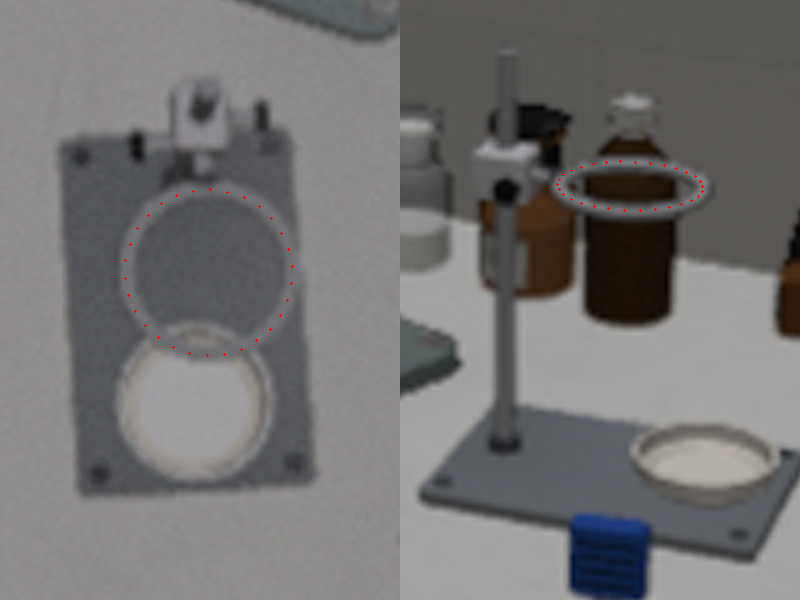

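The fitted circle lies right on the ring in both views, at centre (0.520, −0.076, 0.185). The stand's yaw is 0.089. Now I'll get the grip's yaw, then grasp.

```bash
cat >> h.py <<'E'
from scipy.spatial.transform import Rotation as Ro
def blue(P,near):
    h=cv2.cvtColor(P["pixels"],cv2.COLOR_BGR2HSV); m=cv2.inRange(h,(105,110,40),(130,255,255))
    n,l,s,c=cv2.connectedComponentsWithStats(m); k=1+np.argmin(np.linalg.norm(c[1:]-near,axis=1)); return np.argwhere(l==k)[:,::-1]
def gripyaw(P,near,z):
    X=unproj(P,blue(P,near),z)[:,:2].astype(np.float32); c,s,a=cv2.minAreaRect(X*1000); e=np.linalg.svd(X-X.mean(0),full_matrices=False)[2][0]
    return X.mean(0),float(np.arctan(e[1]/e[0])),c,s,a
def down(yaw,flip): return (Ro.from_euler("z",yaw)*Ro.from_matrix(np.diag([-1,1,-1] if flip else [1,-1,-1]))).as_rotvec()
YS=.0887; XS=np.array([np.cos(YS),np.sin(YS),0])
RC=np.array([.5197,-.0758,.1853]); BAR=RC-.04*XS
E
python3 - <<'E'
from h import *
T=read_camera("top");S=read_camera("side")
print(gripyaw(T,(132,256),.170))
print(gripyaw(S,(266,235),.156)[:1], blue(S,(266,235)).mean(0), proj(S,[.390,.2615,.156]), blue(T,(132,256)).mean(0),proj(T,[.390,.2615,.166]))
# triangulate body: mean blue side+top
for f in(0,1):
    for p,y in(((.390,.261,.162),0.0),(BAR+[0,0,.08],YS)): print(f,np.round(inverse_kinematics(p,down(y,f)),2))
for q in("grip","hook_seat"):print(q,[world(P,place_of(q,P)[0]).round(4) for P in(T,S)])
E
```

```text
(array([0.38953343, 0.25954637], dtype=float32), 0.2438593953847885, (389.1136779785156, 259.5328063964844), (28.605335235595703, 11.785855293273926), 3.9502921104431152)
(array([0.3883532, 0.2617533], dtype=float32),) [266.1875     235.83333333] [265.47522038 235.5082006 ] [133.50793651 254.79365079] [133.06689205 254.63367197]
0 [ 0.33 -0.05  1.96 -0.    1.23  1.9 ]
0 [-0.41 -0.1   1.8  -0.    1.44  1.07]
1 [ 0.33 -0.05  1.96 -0.    1.23 -1.24]
1 [-0.41 -0.1   1.8  -0.    1.44 -2.07]
grip [array([0.3895, 0.2644, 0.1571]), array([0.391 , 0.2596, 0.1559])]
hook_seat [array([0.3913, 0.2584, 0.1237]), array([0.3902, 0.2637, 0.1221])]
```

```bash
cat >> h.py <<'E'
C8=np.array([[i,j,k] for i in(-.016,.016) for j in(-.006,.006) for k in(-.017,.017)])
def fitbox(views,x0):
    """fit grip box (x,y,z,yaw) to soft blueness in the views"""
    B=[]
    for P,near in views:
        p=P["pixels"].astype(np.float32); b=np.clip((p[...,0]-p[...,2]-15)/45,0,1)
        m=np.zeros(b.shape,np.float32); c=np.round(near).astype(int); m[c[1]-25:c[1]+26,c[0]-25:c[0]+26]=1
        B.append(b*m)
    def cost(q):
        s=0
        for (P,_),b in zip(views,B):
            X=Ro.from_euler("z",q[3]).apply(C8)+q[:3]
            h=cv2.convexHull((proj(P,X)*16*4+32).astype(np.float32)); im=np.zeros((384*4,512*4),np.uint8)
            cv2.fillConvexPoly(im,np.round(h).astype(np.int32)+0,255,shift=4)
            s+=np.abs(cv2.resize(im,(512,384),interpolation=cv2.INTER_AREA)/255.-b).sum()
        return s
    best=None
    for y in(-.3,-.15,0,.15,.3):
        s=np.array([*x0,y]); r=minimize(cost,s,method="Nelder-Mead",options=dict(initial_simplex=[s]+[s+np.eye(4)[i]*(.004,.004,.004,.1)[i] for i in range(4)],maxiter=120))
        if best is None or r.fun<best.fun: best=r
    return best.x,best.fun
E
time python3 - <<'E'
from h import *
for i in range(2):
    T=read_camera("top");S=read_camera("side")
    print(*fitbox([(T,(133,255)),(S,(266,236))],(.39,.261,.156)), fitbox([(T,(133,255))],(.39,.261,.156)))
E
```

```text
[0.38850538 0.26159347 0.15588267 0.40964141] 155.75816701173636 (array([0.3910528 , 0.27592931, 0.09839067, 0.49113272]), np.float64(39.2183003952252))
[0.38878059 0.26122384 0.15576132 0.38720726] 155.61960490177222 (array([0.39100594, 0.27519366, 0.10075927, 0.49325481]), np.float64(39.48758147342825))
real	0m9.451s
user	0m8.920s
sys	0m6.404s
```

```bash
python3 - <<'E'
from h import *
from itertools import combinations
T=read_camera("top");S=read_camera("side"); im=np.zeros((600,800,3),np.uint8)
for j,(P,off) in enumerate(((T,(115,230)),(S,(244,215)))):
    for i,y in enumerate((.1,.4)):
        k=10 if j==0 else 7.5
        w=int(400/k);h=int(300/k)
        big=cv2.resize(P["pixels"][off[1]:off[1]+h,off[0]:off[0]+w],(400,300),interpolation=2)
        big=cv2.convertScaleAbs(big,alpha=1.5)
        U=(proj(P,Ro.from_euler("z",y).apply(C8)+[.389,.2612,.156])-off+.5)*k
        for a,b in combinations(range(8),2):
            if (C8[a]!=C8[b]).sum()==1: cv2.line(big,tuple(U[a].astype(int).tolist()),tuple(U[b].astype(int).tolist()),(0,255,255),1)
        im[i*300:i*300+300,j*400:j*400+400]=big
cv2.imwrite("pics/d.png",im)
E
```

```text
(no output)
```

View pics/d.png

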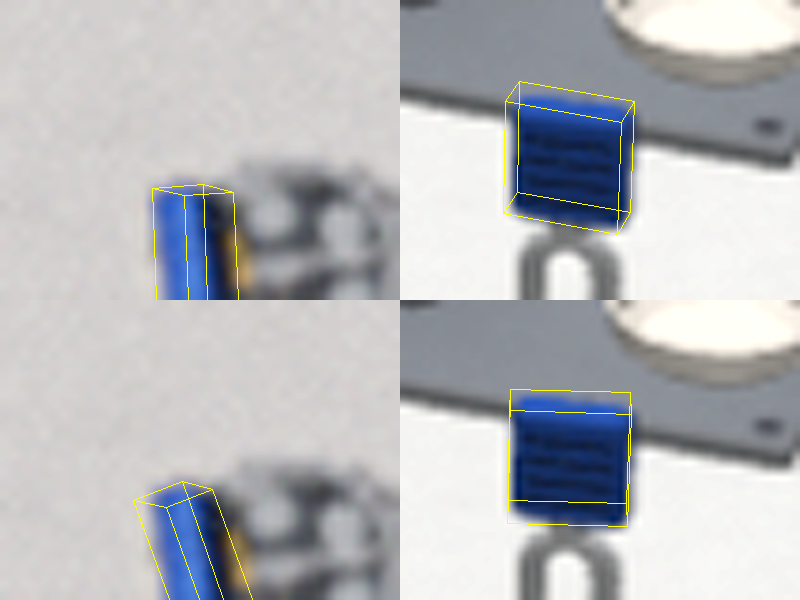

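Comparing the two overlays, the grip's yaw lies between 0.1 and 0.4. That agrees with the PCA value of 0.24, and the pads will square it up. Grasping.

```bash
python3 - <<'E'
from h import *
r=down(.24,0)
set_gripper(1.0,40)
goto([.3893,.2612,.27],r)
line_to([.3893,.2612,.160],max_speed=.12)
f0=current_contact_force()
set_gripper(0.0,40)
print(current_opening()*92,current_grip_force(),f0,current_contact_force())
line_to([.3893,.2612,.262],max_speed=.1); hold(.3)
print(current_contact_force(),current_ee_pos(),current_opening()*92,current_clock())
T=read_camera("top");S=read_camera("side")
cv2.imwrite("pics/e0.png",T["pixels"]);cv2.imwrite("pics/e1.png",S["pixels"])
for q in("grip","hook_seat","basket","mouth"):
  for P in(T,S):
    d=place_of(q,P)
    if d: print(q,round(d[0]["p"],2),world(P,d[0]).round(4))
u=proj(S,[.389,.261,.21]).astype(int);print(u)
x,y=max(u[0]-50,0),max(u[1]-75,0)
cv2.imwrite("pics/e.png",cv2.resize(S["pixels"][y:y+150,x:x+100],(400,600),interpolation=2))
E
```

```text
11.591154676949744 39.99333679676056 [-0.73798462 -0.44321918  0.39778424] [-0.02137077 -0.83014061 -0.49511863]
[ 0.20702523  0.35780972 -2.28445593] [0.38914357 0.26113873 0.26162896] 11.875924621761015 8.7083
grip 0.47 [0.3884 0.264  0.2574]
grip 0.95 [0.3903 0.2599 0.2552]
hook_seat 0.68 [0.3936 0.2603 0.2287]
hook_seat 0.93 [0.3908 0.2643 0.2243]
basket 0.52 [0.3936 0.258  0.0991]
basket 0.87 [0.387  0.2615 0.0963]
mouth 0.77 [0.3881 0.2593 0.1864]
mouth 0.82 [0.385  0.2594 0.1856]
[266 211]
```

View pics/e.png

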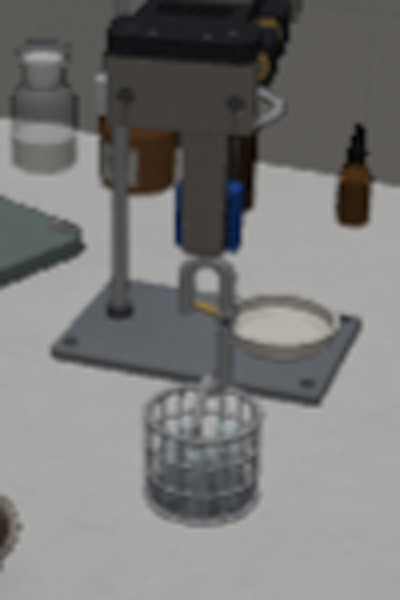

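It is held upright, with 11.6 mm between the pads and the grip visible either side of the finger. The throat is open at about (207,285). Next I carry it to the stand-off point.

```bash
python3 - <<'E'
from h import *
r=down(YS,0)
p=BAR-.07*XS; p[2]=.2625
line_to(p,r,max_speed=.1)
q=BAR-.028*XS; q[2]=.2625
line_to(q,max_speed=.06); hold(.4)
print(p,q,current_ee_pos(),current_contact_force(),current_clock())
T=read_camera("top");S=read_camera("side")
for n in("grip","hook_seat","mouth","basket"):
  for P in(T,S):
    d=place_of(n,P)
    if d: w=world(P,d[0])-current_ee_pos(); print(n,round(d[0]["p"],2),"along",round(w@XS,4),"lat",round(w@[-XS[1],XS[0],0],4),"z",w[2].round(4))
u=proj(S,BAR).astype(int);x,y=u[0]-40,u[1]-45
cv2.imwrite("pics/f.png",cv2.resize(S["pixels"][y:y+90,x:x+80],(533,600),interpolation=2)); print(u,x,y)
E
```

```text
[ 0.41013244 -0.08554421  0.2625    ] [ 0.45196733 -0.08182369  0.2625    ] [ 0.45187799 -0.08185949  0.26254423] [ 0.02714418  0.33763577 -0.75795756] 14.0833
grip 0.4 along 0.0003 lat 0.0029 z -0.0025
grip 0.94 along -0.0022 lat 0.0007 z -0.0022
hook_seat 0.71 along -0.0032 lat 0.0016 z -0.0374
mouth 0.5 along 0.0001 lat -0.0028 z -0.0782
mouth 0.92 along -0.0043 lat 0.0013 z -0.0767
basket 0.58 along 0.0013 lat -0.003 z -0.1591
basket 0.64 along -0.0011 lat -0.0031 z -0.1626
[284 163] 244 118
```

View pics/f.png

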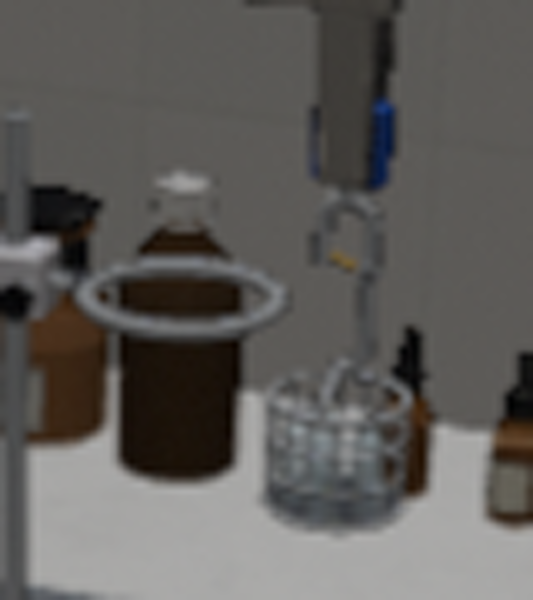

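The hook is short of the ring. The bar, at (285,297), lines up in height with the gap between the nose tip (y≈265) and the bail (y≈362) once perspective is allowed for. Now a guarded advance until the bar touches the spine.

```bash
cat >> h.py <<'E'
def F(n=5):
    v=[]
    for _ in range(n): v.append(current_contact_force()); hold(.01)
    return np.mean(v,0)
E
python3 - <<'E'
from h import *
q=BAR-.008*XS; q[2]=.2625
line_to(q,max_speed=.04); hold(.3); b=F(20); print("base",b,current_clock())
for i in range(18):
    q=q+.001*XS; line_to(q,max_speed=.02); f=F()-b
    print(round((q-BAR)@XS*1000,1),f.round(2),((current_ee_pos()-BAR)@XS*1000).round(2))
    if abs(f@XS)>1.2: break
print(current_clock())
E
```

```text
base [ 0.01746294  0.07134334 -1.78764966] 15.7
-7.0 [ 0.25 -0.13 -0.21] -6.97
-6.0 [-0.18  0.01  0.37] -5.99
-5.0 [-0.22 -0.42 -0.2 ] -4.97
-4.0 [-0.21  0.16 -0.1 ] -3.99
-3.0 [-0.06 -0.32  0.04] -2.99
-2.0 [ 0.2  -0.43 -0.01] -2.0
-1.0 [-0.08 -0.31  0.11] -0.98
0.0 [-0.08  0.04 -0.16] 0.03
1.0 [ 0.08 -0.37 -0.06] 1.02
2.0 [ 0.24 -0.09 -0.37] 2.01
3.0 [-1.53 -0.32  0.05] 2.65
18.9083
```

```bash
python3 - <<'E'
from h import *
b=np.array([.017,.071,-1.79])
q=BAR+.0012*XS; q[2]=.2625
line_to(q,max_speed=.02); q[2]=.248; line_to(q,max_speed=.03); print("z.248",F()-b)
st=.001
for i in range(60):
    q[2]-=st; line_to(q,max_speed=.02); f=F(4)-b; z=current_ee_pos()[2]
    print(round(q[2],4),round(z,4),f.round(2))
    if q[2]<.2265: st=.0005
    if f[2]>11 or np.hypot(*f[:2])>6 or q[2]<.213: break
    if f[2]>6 and q[2]<.223 : break
print(current_clock(),current_opening()*92)
E
```

```text
z.248 [-0.01622357 -0.0179034   0.18643895]
0.247 0.2471 [-0.22  0.29 -0.19]
0.246 0.246 [ 0.09 -0.34  0.47]
0.245 0.2451 [-0.11 -0.4  -0.  ]
0.244 0.2444 [-0.16  0.35  2.82]
0.243 0.2434 [-0.13  0.04  4.52]
0.242 0.2423 [-0.51 -0.17  5.75]
0.241 0.2411 [-0.89 -0.35  6.55]
0.24 0.2399 [-1.55 -1.05  6.58]
0.239 0.2388 [-2.66 -1.14  6.24]
0.238 0.2377 [-3.29 -1.16  6.18]
0.237 0.2366 [-4.02 -1.33  5.91]
0.236 0.2359 [-3.82 -0.95  6.2 ]
0.235 0.2346 [-4.47 -1.24  4.48]
0.234 0.2339 [-4.35 -0.79  4.96]
0.233 0.2324 [-4.73 -1.54  3.15]
0.232 0.2319 [-4.77 -1.6   4.51]
0.231 0.2305 [-4.38 -1.5   2.31]
0.23 0.23 [-4.62 -0.84  3.17]
0.229 0.2289 [-4.02 -1.28  2.88]
0.228 0.2276 [-4.39 -1.89  2.01]
0.227 0.2266 [-4.69 -0.8   0.81]
0.226 0.2254 [-4.88 -0.62 -0.71]
0.2255 0.2251 [-4.9  -0.53 -0.77]
0.225 0.2245 [-0.4  -0.04  0.06]
0.2245 0.2251 [ 0.32 -0.14  0.17]
0.224 0.2241 [0.29 0.11 0.  ]
0.2235 0.2235 [-0.19 -0.46 -0.17]
0.223 0.223 [-0.1  -0.23  0.27]
0.2225 0.2224 [-0.25 -0.03  0.36]
0.222 0.222 [ 0.28 -0.12  0.28]
0.2215 0.2215 [ 0.32 -0.41 -0.09]
0.221 0.221 [ 0.31 -0.28 -0.04]
0.2205 0.2205 [-0.22 -0.46  0.25]
0.22 0.22 [-0.28  0.02 -0.32]
0.2195 0.2197 [-0.25  0.05  1.21]
0.219 0.2193 [-0.86 -0.12  3.33]
0.2185 0.2188 [-1.87  0.45  4.94]
0.218 0.2184 [-2.37  0.22  6.82]
30.6 12.004883441448113
```

The force profile is as expected: a peak of 6.6 N, a drop as the gate flicked shut, then a steep rise at home. Now the tug upward.

```bash
python3 - <<'E'
from h import *
b=np.array([.017,.071,-1.79])
q=BAR+.0002*XS; q[2]=.219; line_to(q,max_speed=.02);f=F(6)-b;print("home",f.round(2),current_ee_pos()[2].round(4))
q[2]=.229; line_to(q,max_speed=.03); print("up10",(F(6)-b).round(2))
for i in range(20):
    q[2]+=.0005; line_to(q,max_speed=.02); f=F(5)-b; print(round(q[2],4),current_ee_pos()[2].round(4),f.round(2))
    if f[2]<-7.5: break
hold(.3); print("tug",(F(10)-b).round(2))
q[2]=.2215; line_to(q,max_speed=.02); hold(.2); print("down",(F(10)-b).round(2))
for i in range(8):
    q[2]-=.0005; line_to(q,max_speed=.02); f=F(6)-b; print(round(q[2],4),f.round(2))
    if f[2]>1.6: break
print(current_clock(),current_opening()*92)
E
```

```text
home [ 1.43 -0.22  3.39] 0.2189
up10 [ 0.19 -0.2  -0.26]
0.2295 0.2294 [0.35 0.08 0.23]
0.23 0.23 [-0.01 -0.19 -0.37]
0.2305 0.2305 [ 0.22 -0.17 -0.08]
0.231 0.231 [-0.2  -0.01 -0.17]
0.2315 0.2315 [-0.01  0.12 -0.46]
0.232 0.2319 [-0.02 -0.21 -0.48]
0.2325 0.2323 [ 0.03 -0.33 -1.54]
0.233 0.2327 [ 0.41 -0.43 -3.65]
0.2335 0.2331 [ 0.84 -0.44 -5.37]
0.234 0.2336 [ 0.88 -0.69 -7.74]
tug [ 0.14 -0.14 -8.22]
down [ 0.11 -0.17  0.05]
0.221 [-0.2  -0.05 -0.18]
0.2205 [ 0.54 -0.4  -0.1 ]
0.22 [-0.01 -0.42  0.2 ]
0.2195 [0.57 0.   0.21]
0.219 [-0.43  0.19  1.77]
37.2917 11.867872776082754
```

The gate caught at 12.5 mm of play and held 8.2 N. The weight is now back on the ring, so I release.

```bash
python3 - <<'E'
from h import *
set_gripper(.3); hold(.3); print(current_contact_force())
p=current_ee_pos(); p=np.array(p); p[2]+=.04; line_to(p,max_speed=.05); p[2]+=.08; line_to(p,max_speed=.12)
p=p-.12*XS; line_to(p,max_speed=.15)
hold(3.5)
S=read_camera("side"); hold(.6); S2=read_camera("side"); T=read_camera("top")
u=proj(S,BAR).astype(int);x,y=u[0]-45,u[1]-45; c=lambda P:P["pixels"][y:y+120,x:x+80]
print("diff",np.abs(c(S).astype(int)-c(S2)).mean())
for n in("basket","hook_seat"):
  for P in(T,S2):
    d=place_of(n,P)
    if d: print(n,round(d[0]["p"],2),world(P,d[0]).round(4))
print(BAR,current_clock())
u=proj(T,BAR).astype(int)
cv2.imwrite("pics/g.png",np.hstack([cv2.resize(c(S2),(400,600),interpolation=2),cv2.resize(T["pixels"][u[1]-60:u[1]+60,u[0]-40:u[0]+40],(400,600),interpolation=2)]))
E
```

```text
[ 0.12298464 -0.11416337  0.15449429]
diff 0.47402777777777777
basket 0.55 [ 0.4825 -0.0858  0.058 ]
basket 0.92 [ 0.4772 -0.081   0.0563]
hook_seat 0.67 [ 0.4835 -0.0801  0.1876]
hook_seat 0.95 [ 0.4771 -0.0781  0.1812]
[ 0.47985725 -0.07934335  0.1853    ] 45.1833
```

View pics/g.png

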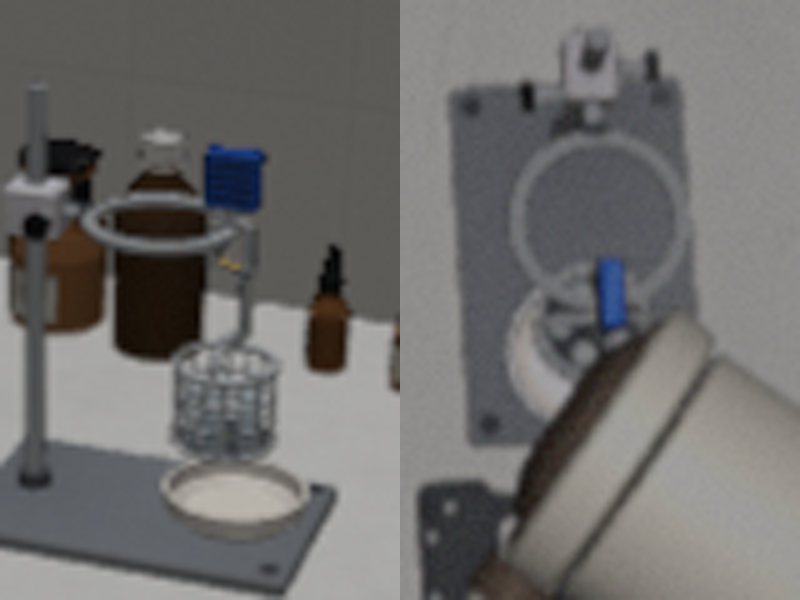

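The basket hangs upright from the ring over the dish. The gate is shut below the bar (about (230,265)), nothing is swinging, and the gripper is clear of it.

```bash
python3 -c "
from workcell import *
print(job_done())"
```

```text
the job is handed in; nothing more can be done
None
```

The basket hangs upright and still on the ring over the dish, the gate shut under the bar and proven with an 8.2 N upward tug; the highest push I read on the ring was about 7 N, and the job was handed in at about 45 s.

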